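# Index the bowl stand to the next hole

### The arm

A 6-joint arm with a two-finger parallel gripper is mounted at the origin on the work surface. World frame = base frame: x ahead of the robot, y to its left, z up, the work surface at z = 0. Lengths are in m, angles in rad, forces in N, time in s.
With the tool pointing down it reaches from about 0.275 to 1 m from the base axis. Payload 8.4 kg.
Tool frame: the origin (TCP) lies midway between the tips of the shut fingers; the grasp point (between the pads) lies 19 mm behind it (bot.grip_depth is the z of the grasp point in the tool frame, in m); z points along the fingers, y is the line along which they close (so a half turn about z gives the same grasp; the last joint's range is limited). The gripper opens to 85 mm and grips with 20 to 120 N. Pads are 22 mm wide; open, the fingers measure 114 mm over their backs; the gripper's body (76 mm by 85 mm) begins 54 mm behind the grasp point. The pads swing forward as they close: fully open they stand 13 mm farther back than shut.
Start: joints at [1.231, 0.353, 1.633, -0, 1.155, -0.002], TCP at [0.207, 0.59, 0.231] pointing down, gripper open.
Joint ranges: [-2.63, 2.63], [-0.92, 2.1], [0.06, 2.66], [-1.3, 4.44], [0, 2.69], [-3.02, 3.02]. Speed limits (rad/s): [2.22, 2.22, 2.79, 3.14, 3.14, 3.14].

### API

Orientations are given as a unit quaternion [w, x, y, z].
In Python, from cell import bot, eyes gives the robot as it stands.
- The arm moves only by the tool drive_tool, never from a script. Its argument "targets" is a list of rows, each a list of 2 entries, a list of its own where there are three numbers: the shift along the tool's x, y, z in m, then the turn, a rotation vector about the tool's x, y, z in rad. In form: [[[dx, dy, dz], [rx, ry, rz]], ...]. A call has 1 to 10 rows; each row shifts and turns the commanded pose from where the row before left it, along the tool's axes as they then stand; what a row does not reach is not made up. A row lasts 1/8 s, in which the tool goes at most 62.5 mm and 10.7 degrees, less where a joint would pass 70% of its speed; a pose out of reach is approached as far as the arm can. A call is refused whole if a number of a shift passes 0.0625 or a number of a turn 0.188, either way. A call with a gripper value outside its range is refused whole. "hand" is the opening, from -1 (shut) to 1 (fully open), set as the call begins (left out, the last holds). The fingers move at their own pace and stop on an object; "squeeze" is the grip in N (left out, the last holds). Time passes only in rows, so rows that do not move let the fingers close. It gives the time, the measured TCP pose, the force, the opening and the grip force at its end, in the units of the state.
- bot.get_state(): the state, without advancing time (a new reading comes with each control period).
- eyes.get_image(name): name is "scene" or "top" or "wrist"; returns the picture (480x640x3 uint8, red, green, blue); there is no depth.
- eyes.camera_model(name): a dict with "fx", "fy", "cx", "cy" (pixels), "dist" ([k1, k2, p1, p2, k3] as OpenCV has them; the pictures are not rectified), "world_from_camera" (4x4, takes a point from camera to world coordinates); the wrist camera has in their place "T_tool_cam" (4x4, takes a point from camera to tool coordinates, whose origin is the TCP and whose axes are the flange's). Camera axes: x right, y down, z forward; pixel columns grow to the right and rows downward; lengths in m; the calibration is good to about 2 mm. A picture is of the moment at which its call begins: read the wrist's pose just before it. camera_model takes no time and is no camera call.
- bot.finish_job(): hands the job in; it is judged then, once.
The state is a dict: "t": time; "qpos": joint angles; "qd": joint speeds; "joint_torque": joint torques, N m; "tcp_pos": TCP position; "tool_rot": TCP orientation; "wrist_force": force on the tool from outside, world axes, zero at the start; "wrist_torque": the same for the moment, N m; "opening": finger opening in m; "grasp_force": force on a finger pad.
Only numpy, scipy, OpenCV 4.12 (cv2) and the standard library are available. Lean on these libraries where they do the work, as an engineer would, in place of code of your own. Each camera call takes 0.05 s, during which the arm holds its last target. There are 200 camera calls.

### The job

Press the plunger in the arm of the indexing stand down with the fingertips to free the turntable and push it round anticlockwise (seen from above) to the next of its six holes; then let the plunger spring fully up so that the pin locks in that hole, and move clear. Do not run past that hole to another one or turn it the other way. Lift nothing: the copper bowl stays in its place and the hammer, jar and cup are left alone.

Things in the scene. Friction and masses are not known exactly. Their poses are not given: they have to be found in the camera images.
- plunger (a joint): How far the spring plunger is pressed in (m): 0 = up, 0.014 = bottomed; 5 N at the top, 12 N at the bottom. From 0.009 on, its pin is out of the hole and the turntable is free; with less it binds or is locked. Let go between holes it stays at about 0.008, the pin riding under the plate, until within about 4 mm (0.03 rad) of a hole; there it springs up and draws the turntable into line.
- turntable (a joint): Angle of the turntable about the vertical axis (rad), 0 in its starting hole, growing anticlockwise seen from above. Six holes, 60 degrees (1.047 rad) apart. Friction about 0.12 N m (1.3 N at the button). About 0.02 rad of play in a hole.
- button (a point): Centre of the plunger button's flat top: dark steel, 53 x 53 mm, 75 mm above the bench when up, 95 mm from the turning axis; pressed straight down. It lies 5 mm below the rim of a square well (56 mm inside, walls 18 mm) in the turntable's aluminium arm (92 mm wide). Closed fingertips pressing it and pushed sideways carry the turntable round by friction and the well's walls. x: away from axis.
- axis (a point): The turning axis, at the height of the turntable's top face, 80 mm above the bench. The turntable is an aluminium disc of radius 46 mm with the arm on one side, its top level with the disc. z up; x points at the starting hole; this frame does not turn with the turntable.
- pin (a point): Tip of the brass index pin (12 mm thick), 148 mm from the axis on the same radius as the button, on a steel hook that goes round the rim of the index plate (out to 173 mm from the axis). When locked the tip stands 3 mm above the plate in its hole.
- hole0 (a point): Centre of the starting hole on the top of the fixed round steel index plate (radius 160 mm, top 40 mm above the bench, on a grey base). The six holes are dark with brass bushes, 148 mm from the axis.
- hole1 (a point): Centre of the next hole anticlockwise (seen from above) from the starting one, where the pin must end.
- bowl: Loose copper bowl, 76 mm across its rim, 52 mm across its foot, 24 mm tall, wall 3 mm, standing in the middle of the turntable between four 6 mm pegs. Origin at the centre of its foot, z up. It rides along.
- hammer: Bystander: hammer, 220 mm long, lying on the bench along its x axis. Leave alone.
- jar: Bystander: glass jar, 60 mm wide, 75 mm tall, origin at the centre of its underside. Leave alone.
- cup: Bystander: white cup, 70 mm wide, 70 mm tall, origin at the centre of its underside. Leave alone.
There are look-alikes about, which are no part of the job. What is meant by the bowl is not green, and is the larger of those in its own colour.

How it is judged:
On the way, in this order (a step that is already met when the one before it is completed fails the run):
1. the plunger is pressed in far enough to free the turntable, which is still at its starting hole (value of joint plunger above 0.0065 m and value of joint turntable between -0.12 and 0.12 rad), for 0.05 s.
2. the turntable is at the next hole anticlockwise with the plunger sprung up (value of joint turntable between 0.9972 and 1.0972 rad and value of joint plunger below 0.003 m), for 0.2 s.
At the end, for the whole second after the job is handed in: The turntable is locked and at rest at the next hole anticlockwise (1.047 rad from the start, within 0.05), the plunger is up to within 3 mm, and the bowl stands upright in its nest (within 12 mm of the axis, not raised by 8 mm) (all of step 2 and velocity of joint turntable between -0.05 and 0.05 rad/s and horizontal distance between bowl and axis below 0.012 m and z of bowl in the frame of axis below 0.008 m and angle between bowl's own z axis and vertical below 0.2 rad); the robot touches nothing.
It fails at once if the turntable runs more than 0.4 rad past the next hole (value of joint turntable above 1.4472 rad).
It fails at once if the turntable is turned more than 0.3 rad the wrong way (value of joint turntable below -0.3 rad).
It fails at once if the bowl is lifted or knocked out of its nest (not (horizontal distance between bowl and axis below 0.012 m and z of bowl in the frame of axis below 0.008 m and angle between bowl's own z axis and vertical below 0.2 rad)).
It fails at once if the hammer, jar or cup is moved by more than 20 mm (distance of any of hammer, jar, cup from where it was at the start of the episode above 0.02 m).
It also fails if it takes over 35 s, if anything falls off the work surface, if the arm or the gripper's body presses on something with over 40 N, if the wrist force passes 120 N, or if a joint passes its speed limit or range.

## Working session

There is one attempt and no reset: what is moved stays moved. The work goes in short steps, Python scripts to look and compute and a tool call to move; the robot and the scene stay as the last step left them, time stands still between calls to the robot, and variables do not carry over. Pictures are saved under pics/ and viewed, at most 10 in all, crops included, and the job is handed in when it is done.

Besides the shell and the picture viewer there is one more tool, called after "Request:" as a command line: name --argument value ..., lists and objects as JSON in quotes. drive_tool: Moves the arm, as the interface text tells. Its arguments: {"type":"object","properties":{"targets":{"type":"array","items":{"type":"array"}},"hand":{"type":"number"},"squeeze":{"type":"number"}},"required":["targets"]}

```bash
mkdir -p pics
python3 - <<'E'
from cell import bot, eyes
import cv2, numpy as np
for n in ("scene","top"):
    im=eyes.get_image(n); cv2.imwrite(f"pics/{n}0.png",im[:,:,::-1])
    m=eyes.camera_model(n); print(n,m["fx"],m["fy"],m["cx"],m["cy"],m["dist"]);print(np.round(m["world_from_camera"],3))
s=bot.get_state();print(s["t"],s["tcp_pos"],s["tool_rot"],s["opening"])
E
```

```text
scene 603.9865848857422 603.9865848857422 327.4760381717084 244.87834081804002 [-0.12326898  0.          0.          0.          0.        ]
[[ 0.893  0.317 -0.321  1.056]
 [ 0.451 -0.624  0.639 -0.909]
 [ 0.002 -0.715 -0.699  1.098]
 [ 0.     0.     0.     1.   ]]
top 445.32529894965313 445.32529894965313 312.3316685282675 238.01667270552053 [0.01238173 0.         0.         0.         0.        ]
[[-0.015 -0.981  0.192  0.39 ]
 [-1.     0.018  0.01  -0.009]
 [-0.014 -0.192 -0.981  1.12 ]
 [ 0.     0.     0.     1.   ]]
0.1 [0.20699206 0.5892674  0.23061335] [-1.11055755e-04  1.68114433e-01  9.85767277e-01 -6.33523526e-04] 0.08547712062843645
```

View pics/top0.png

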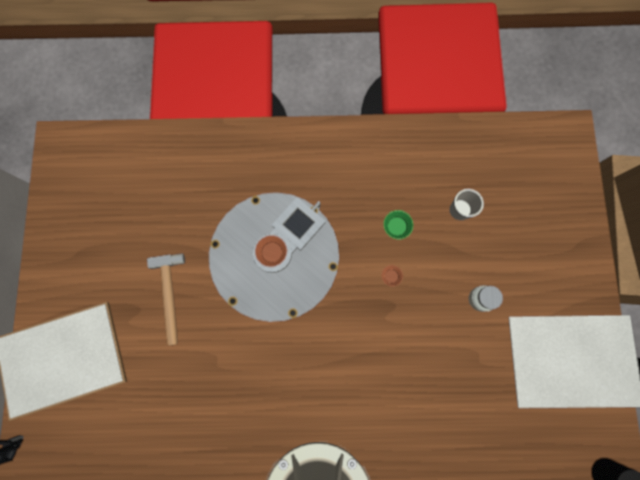

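View pics/scene0.png

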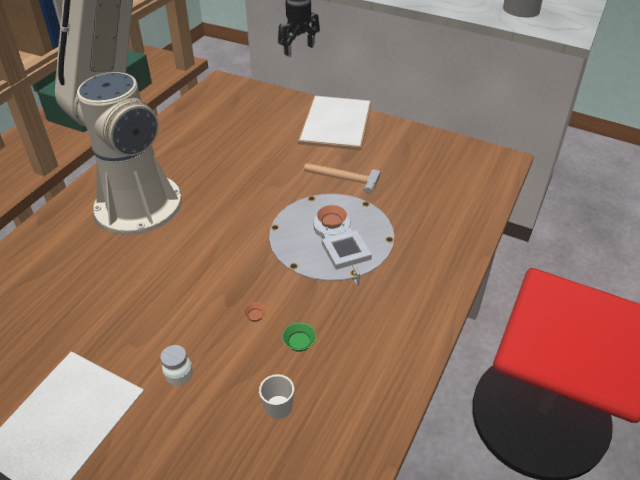

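The top view shows the stand's plate centred near (274,257), with the dark button at (299,222) and the bowl at (271,251). hole0 lies near (318,207), and the next hole anticlockwise is at (256,200). Next I measure these.

```bash
cat > h.py <<'E'
import cv2, numpy as np
from cell import bot, eyes
def ray(n,px,z):
    m=eyes.camera_model(n);K=np.array([[m["fx"],0,m["cx"]],[0,m["fy"],m["cy"]],[0,0,1]])
    u=cv2.undistortPoints(np.array(px,float).reshape(-1,1,2),K,np.array(m["dist"])).reshape(-1,2)
    T=np.array(m["world_from_camera"]);d=np.c_[u,np.ones(len(u))]@T[:3,:3].T;o=T[:3,3]
    return o+d*((z-o[2])/d[:,2])[:,None]
def blobs(mask,amin):
    n,_,st,c=cv2.connectedComponentsWithStats(mask.astype(np.uint8))
    return [(c[i],st[i,4]) for i in range(1,n) if st[i,4]>=amin]
E
python3 - <<'E'
from h import *
for n,(x0,y0,x1,y1) in dict(top=(205,188,345,325),scene=(265,190,400,285)).items():
    im=cv2.imread(f"pics/{n}0.png"); hsv=cv2.cvtColor(im,cv2.COLOR_BGR2HSV)
    roi=np.zeros(im.shape[:2],bool);roi[y0:y1,x0:x1]=1
    dark=(hsv[...,2]<85)&(hsv[...,1]<80)&roi
    for c,a in blobs(dark,60): print(n,"button",c,a,ray(n,[c],.075).round(4))
    br=(hsv[...,1]>70)&(hsv[...,0]>12)&(hsv[...,0]<35)&(hsv[...,2]<190)&roi
    for c,a in blobs(br,6):
        if a<80:print(n,"brass",c.round(1),a,ray(n,[c],.04).round(4))
    cu=(hsv[...,1]>110)&(hsv[...,0]<12)&roi
    for c,a in blobs(cu,100): print(n,"bowl",c,a,ray(n,[c],.1).round(4))
E
```

```text
top button [298.21198157 222.99769585] 434 [[0.6322 0.035  0.075 ]]
top bowl [270.46423358 250.66423358] 685 [[0.5616 0.0991 0.1   ]]
scene brass [291.6 190.9] 8 [[0.3859 0.2029 0.04  ]]
scene brass [317.4 191.8] 11 [[0.4512 0.2314 0.04  ]]
scene brass [322.8 192.3] 6 [[0.4656 0.2362 0.04  ]]
scene brass [359.1 192.2] 14 [[0.5543 0.282  0.04  ]]
scene brass [377.2 191. ] 12 [[0.5969 0.3097 0.04  ]]
scene brass [386.9 194.9] 35 [[0.6273 0.3064 0.04  ]]
scene brass [287.1 194.5] 8 [[0.3825 0.1836 0.04  ]]
scene brass [381. 194.] 6 [[0.6113 0.3024 0.04  ]]
scene brass [396.8 200.1] 35 [[0.6599 0.2979 0.04  ]]
scene brass [311.3 197.6] 29 [[0.4479 0.202  0.04  ]]
scene brass [366.6 197.9] 7 [[0.5827 0.2693 0.04  ]]
scene brass [366. 203.] 29 [[0.5903 0.2487 0.04  ]]
scene brass [386.9 202.7] 9 [[0.6399 0.2758 0.04  ]]
scene brass [389.4 211.8] 46 [[0.6605 0.2443 0.04  ]]
scene brass [382.9 208.4] 9 [[0.6396 0.2489 0.04  ]]
scene brass [271.8 211. ] 8 [[0.3799 0.1053 0.04  ]]
scene brass [397.2 214.8] 16 [[0.6836 0.2425 0.04  ]]
scene brass [392.  223.3] 7 [[0.6839 0.2053 0.04  ]]
scene b
[... 1013 characters left out ...]
0.0348 0.04  ]]
scene brass [294.7 274.8] 6 [[ 0.5466 -0.0693  0.04  ]]
scene brass [297.4 279.4] 14 [[ 0.5595 -0.0791  0.04  ]]
scene brass [387.  280.5] 22 [[0.7502 0.0137 0.04  ]]
scene brass [293.8 279.3] 6 [[ 0.5519 -0.0829  0.04  ]]
scene brass [303.  281.8] 10 [[ 0.575  -0.0799  0.04  ]]
scene brass [353.1 279.6] 10 [[ 0.6774 -0.0201  0.04  ]]
scene brass [367.2 281.6] 26 [[ 0.7097 -0.0108  0.04  ]]
scene brass [310.1 281.8] 12 [[ 0.5899 -0.0724  0.04  ]]
scene brass [319.9 282.4] 14 [[ 0.6112 -0.0635  0.04  ]]
scene brass [326.7 282.5] 6 [[ 0.6258 -0.0566  0.04  ]]
scene brass [382.2 282.6] 9 [[0.7428 0.0024 0.04  ]]
scene bowl [331.56351039 214.8960739 ] 433 [[0.5588 0.1025 0.1   ]]
```

Request:
drive_tool --hand -1 --squeeze 60 --targets '[[[0,0,0],[0,0,0.099]],[[0,0,0],[0,0,0.099]],[[0,0,0],[0,0,0.099]],[[0,0,0],[0,0,0.099]],[[-0.0488,-0.0091,0],[0,0,0]],[[-0.0488,-0.0091,0],[0,0,0]],[[-0.0488,-0.0091,0],[0,0,0]],[[-0.0488,-0.0091,0],[0,0,0]],[[-0.0488,-0.0091,0],[0,0,0]],[[-0.0488,-0.0091,0],[0,0,0]]]'

```text
t: 1.35
tcp_pos: [0.3887, 0.3516, 0.2311]
tool_rot: [-0.0, 0.359, 0.933, -0.0]
wrist_force: [-0.3, 0.8, -0.1]
opening: 0.0
grasp_force: 0.0
```

Request:
drive_tool --targets '[[[-0.0488,-0.0091,0],[0,0,0]],[[-0.0488,-0.0091,0],[0,0,0]],[[-0.0488,-0.0091,0],[0,0,0]],[[-0.0488,-0.0091,0],[0,0,0]],[[-0.0488,-0.0091,0],[0,0,0]],[[-0.0488,-0.0091,0.02],[0,0,0]],[[-0.0488,-0.0091,0.02],[0,0,0]],[[-0.0488,-0.0091,0.02],[0,0,0]],[[0,0,0],[0,0,0]]]'

```text
t: 2.48
tcp_pos: [0.6296, 0.0347, 0.1689]
tool_rot: [-0.001, 0.36, 0.933, -0.001]
wrist_force: [-0.5, 0.9, 0.4]
opening: -0.0005
grasp_force: 0.0
```

Run:
```python
from h import *
s=bot.get_state();im=eyes.get_image("wrist");cv2.imwrite("pics/w1.png",im[:,:,::-1])
m=eyes.camera_model("wrist");print({k:np.round(v,3) for k,v in m.items()})
from scipy.spatial.transform import Rotation as R
q=s["tool_rot"];print(s["t"],s["tcp_pos"],R.from_quat([*q[1:],q[0]]).as_matrix().round(3),s["wrist_force"])
```

```text
{'fx': np.float64(410.097), 'fy': np.float64(410.097), 'cx': np.float64(321.406), 'cy': np.float64(236.59), 'dist': array([-0.071,  0.   ,  0.   ,  0.   ,  0.   ]), 'T_tool_cam': array([[ 0.   , -0.96 , -0.281,  0.071],
       [ 1.   ,  0.   , -0.001,  0.   ],
       [ 0.001, -0.281,  0.96 , -0.143],
       [ 0.   ,  0.   ,  0.   ,  1.   ]])}
2.475 [0.6295822  0.03472116 0.16894684] [[-0.741  0.672 -0.003]
 [ 0.672  0.741 -0.001]
 [ 0.002 -0.002 -1.   ]] [-0.47186714  0.92204224  0.37262508]
```

View pics/w1.png

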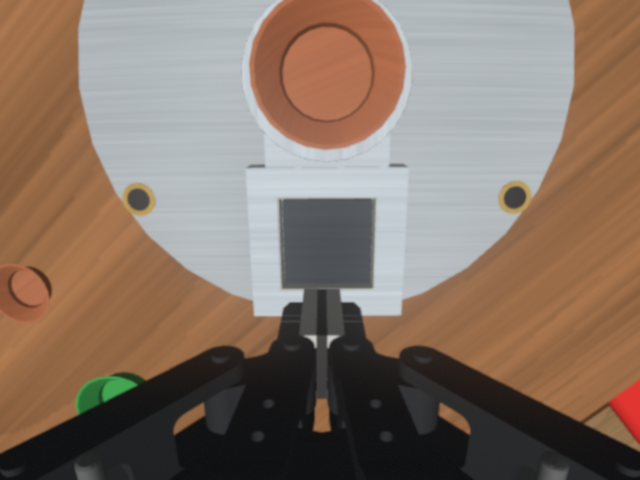

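The wrist view shows the dark button with corners at about (279,198), (376,198), (373,289) and (282,289). hole1 is at (515,197), and the opposite neighbour hole is at (139,200).

```bash
cat >> h.py <<'E'
from scipy.spatial.transform import Rotation as R
def wray(px,z,s):
    m=eyes.camera_model("wrist");K=np.array([[m["fx"],0,m["cx"]],[0,m["fy"],m["cy"]],[0,0,1]])
    q=s["tool_rot"];W=np.eye(4);W[:3,:3]=R.from_quat([*q[1:],q[0]]).as_matrix();W[:3,3]=s["tcp_pos"]
    T=W@np.array(m["T_tool_cam"])
    u=cv2.undistortPoints(np.array(px,float).reshape(-1,1,2),K,np.array(m["dist"])).reshape(-1,2)
    d=np.c_[u,np.ones(len(u))]@T[:3,:3].T;o=T[:3,3]
    P=o+d*((z-o[2])/d[:,2])[:,None]
    return P,(P-W[:3,3])@W[:3,:3]
E
python3 - <<'E'
from h import *
s=bot.get_state()
P,t=wray([(279,198),(376,198),(373,289),(282,289)],.075,s);print("button",P.mean(0).round(4),t.mean(0).round(4))
P,t=wray([(515,197),(139,200)],.04,s);print("holes",P.round(4),t.round(4))
a=(P[0]-P[1]);a/=np.linalg.norm(a);n=np.array([-a[1],a[0],0]);c=P.mean(0)
print("axis",(c+n*.074).round(4),"hole0 dir deg",np.degrees(np.arctan2(-n[1],-n[0])))
E
```

```text
button [0.6343 0.0359 0.075 ] [-0.0044  0.0036  0.0948]
holes [[ 0.7034  0.1472  0.04  ]
 [ 0.5319 -0.0455  0.04  ]] [[ 0.0191  0.1325  0.1296]
 [ 0.0168 -0.1255  0.13  ]]
axis [0.5624 0.1001 0.04  ] hole0 dir deg -41.67443248943172
```

Request:
drive_tool --targets '[[[-0.003,0.003,0.03],[0,0,0]],[[0,0,0.03],[0,0,0]],[[0,0,0.02],[0,0,0]],[[0,0,0.01],[0,0,0]],[[0,0,0.007],[0,0,0]],[[0,0,0.006],[0,0,0]],[[0,0,0.0022],[0,0,0]],[[0,0,0],[0,0,0]],[[0,0,0],[0,0,0]]]'

```text
t: 3.65
tcp_pos: [0.6337, 0.0381, 0.0675]
tool_rot: [0.0, 0.359, 0.933, 0.0]
wrist_force: [-3.8, 1.9, 7.6]
opening: 0.0001
grasp_force: 4.1
```

Request:
drive_tool --targets '[[[0,0,0.002],[0,0,0]],[[0,0,0.002],[0,0,0]],[[0,0,0],[0,0,0]],[[0,0,0],[0,0,0]]]'

```text
t: 4.15
tcp_pos: [0.6338, 0.0382, 0.0637]
tool_rot: [0.0, 0.359, 0.933, 0.0]
wrist_force: [-4.6, 2.3, 10.6]
opening: 0.0002
grasp_force: 5.1
```

Request:
drive_tool --targets '[[[0,0,0.001],[0,0,0]],[[0.0001,0.005,0],[0,0,-0.0524]],[[0.0001,0.005,0],[0,0,-0.0524]],[[0.0001,0.005,0],[0,0,-0.0524]],[[0.0001,0.005,0],[0,0,-0.0524]],[[0.0001,0.005,0],[0,0,-0.0524]],[[0.0001,0.005,0],[0,0,-0.0524]]]'

```text
t: 5.03
tcp_pos: [0.6493, 0.0632, 0.0625]
tool_rot: [-0.001, 0.207, 0.978, 0.0]
wrist_force: [-8.5, 2.1, 10.0]
opening: -0.0002
grasp_force: 5.4
```

Run:
```python
from h import *
im=eyes.get_image("wrist");cv2.imwrite("pics/w2.png",im[:,:,::-1])
```

```text
(no output)
```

View pics/w2.png

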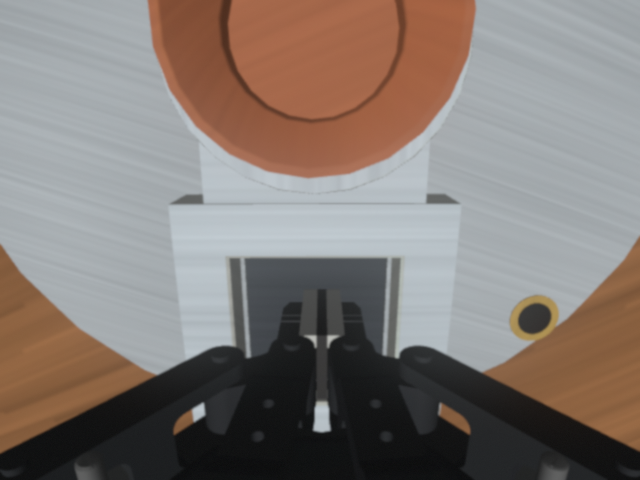

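The well and arm have followed the fingers, well aligned with them: the well is centred at column 315 and the tip at 322. hole1 is now at (534,318). I'll continue the arc.

Request:
drive_tool --targets '[[[0.0001,0.005,0],[0,0,-0.0524]],[[0.0001,0.005,0],[0,0,-0.0524]],[[0.0001,0.005,0],[0,0,-0.0524]],[[0.0001,0.005,0],[0,0,-0.0524]],[[0.0001,0.005,0],[0,0,-0.0524]],[[0.0001,0.005,0],[0,0,-0.0524]],[[0.0001,0.005,0],[0,0,-0.0524]],[[0.0001,0.005,0],[0,0,-0.0524]],[[0.0001,0.005,0],[0,0,-0.0524]],[[0.0001,0.005,0],[0,0,-0.0524]]]'

```text
t: 6.32
tcp_pos: [0.657, 0.1113, 0.0624]
tool_rot: [-0.001, -0.053, 0.999, -0.0]
wrist_force: [-7.8, -2.1, 9.6]
opening: -0.0002
grasp_force: 5.4
```

Request:
drive_tool --targets '[[[0.0001,0.005,0],[0,0,-0.0524]],[[0.0001,0.005,0],[0,0,-0.0524]],[[0.0001,0.005,0],[0,0,-0.0524]],[[0,0,0],[0,0,0]]]'

```text
t: 6.82
tcp_pos: [0.6545, 0.1264, 0.0625]
tool_rot: [-0.001, -0.131, 0.991, -0.0]
wrist_force: [-8.3, -1.3, 11.0]
opening: -0.0001
grasp_force: 5.4
```

```bash
cat > ang.py <<'E'
from h import *
import sys
s=bot.get_state();im=eyes.get_image("wrist");cv2.imwrite(sys.argv[1],im[:,:,::-1])
ax=np.array([.5615,.1003]);v=np.array(s["tcp_pos"][:2])-ax
q=s["tool_rot"];M=R.from_quat([*q[1:],q[0]]).as_matrix()
print(s["t"],"tcp r,ang",np.linalg.norm(v),np.degrees(np.arctan2(v[1],v[0])),"tool x ang",np.degrees(np.arctan2(-M[1,0],-M[0,0])),s["wrist_force"])
E
python3 ang.py pics/w3.png
```

```text
6.825 tcp r,ang 0.09656739328792506 15.654840077676177 tool x ang 15.055926805055977 [-8.31796648 -1.30660094 10.99887801]
```

View pics/w3.png

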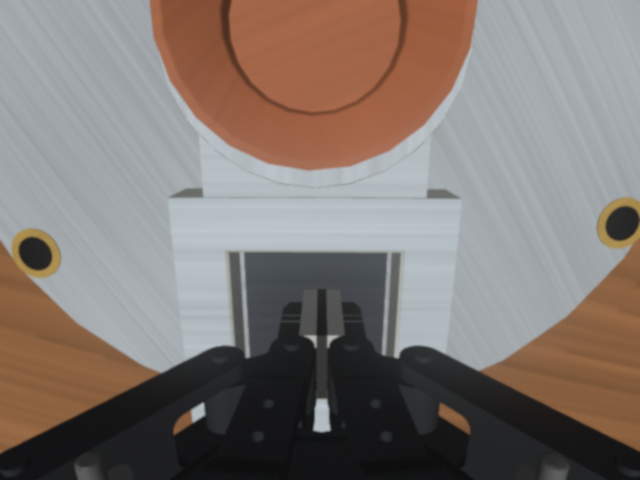

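Run:
```python
from h import *
s=bot.get_state()
P,t=wray([(622,222),(35,253)],.04,s)
a=(t[0]-t[1]);print(np.degrees(np.arctan2(a[0],a[1])),"deg hole line vs tool y",t.round(4))
Q,u=wray([(170,198),(460,198),(227,252),(403,252)],.08,s);print(u.round(4))
for i in(0,2):
  b=u[i+1]-u[i];print("arm vs tool",np.degrees(np.arctan2(b[0],b[1])))
```

```text
3.158956146526641 deg hole line vs tool y [[ 0.0292  0.13    0.0225]
 [ 0.015  -0.1275  0.0225]]
[[ 0.0469 -0.0482 -0.0175]
 [ 0.0468  0.0429 -0.0175]
 [ 0.029  -0.0312 -0.0175]
 [ 0.029   0.0258 -0.0175]]
arm vs tool -0.00664135792241069
arm vs tool 0.014576427246421724
```

Request:
drive_tool --targets '[[[0.0001,0.0027,0],[0,0,-0.028]],[[0.0001,0.0027,0],[0,0,-0.028]],[[0,0,0],[0,0,0]],[[0,0,-0.003],[0,0,0]],[[0,0,-0.003],[0,0,0]],[[0,0,-0.004],[0,0,0]],[[0,0,-0.004],[0,0,0]],[[0,0,0],[0,0,0]]]'

```text
t: 7.88
tcp_pos: [0.6544, 0.1316, 0.076]
tool_rot: [0.001, -0.158, 0.987, 0.0]
wrist_force: [0.1, -0.4, 0.1]
opening: 0.0003
grasp_force: 0.0
```

Request:
drive_tool --targets '[[[0,0,-0.02],[0,0,0]],[[0,0,-0.04],[0,0,0]],[[0,0,-0.04],[0,0,0]],[[0,0,0],[0,0,0]]]'

```text
t: 8.38
tcp_pos: [0.6562, 0.1319, 0.1802]
tool_rot: [0.004, -0.158, 0.987, 0.0]
wrist_force: [0.3, -0.2, 0.1]
opening: -0.0001
grasp_force: 0.0
```

```bash
python3 ang.py pics/w4.png
```

```text
8.375 tcp r,ang 0.09987837467073848 18.455084096976794 tool x ang 18.207415479256465 [ 0.25848371 -0.20393423  0.10765715]
```

View pics/w4.png

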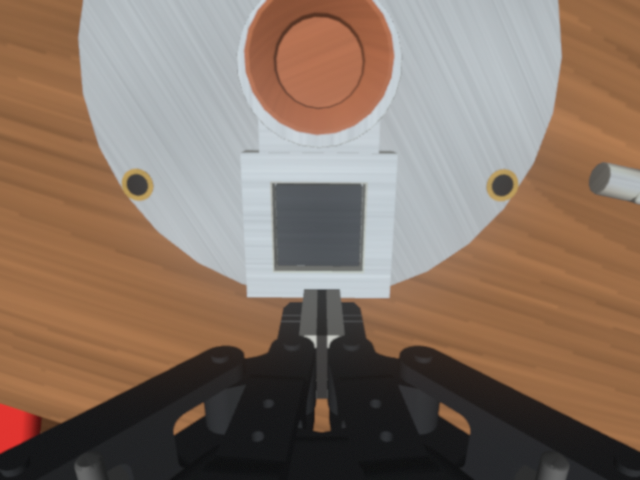

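The holes are symmetric about the arm ((137,184) and (502,185); the arm is centred near column 318). I'll check the plunger height by comparing the button-to-arm width ratio with the first, locked picture.

Run:
```python
from h import *
for f,r0,r1 in (("w1",200,286),("w4",186,268)):
    g=cv2.imread(f"pics/{f}.png",0).astype(float)
    for k in (.15,.5,.85):
        r=int(r0+k*(r1-r0)); p=g[r-2:r+3].mean(0)
        print(f,r,"vals L",p[266:290].astype(int),"R",p[356:382].astype(int))
im=[cv2.resize(cv2.imread("pics/w1.png")[150:330,235:420],None,fx=2.1,fy=2.1),cv2.resize(cv2.imread("pics/w4.png")[137:317,227:412],None,fx=2.1,fy=2.1)]
cv2.imwrite("pics/cmp.png",np.hstack(im))
```

```text
w1 212 vals L [204 204 204 205 205 205 205 204 205 203 199 187 167 134 108 104 106  99
  91  90  90  90  90  90] R [ 88  88  88  88  89  89  89  89  89  89  90  90  90  90  92 100 112 118
 130 157 184 196 200 202 201 202]
w1 243 vals L [202 202 202 202 202 202 202 202 202 202 201 198 186 165 133 106 100 102
  95  88  86  85  85  85] R [ 82  83  83  83  83  83  83  84  84  84  85  85  85  86  90 100 111 126
 155 185 196 199 200 200 200 201]
w1 273 vals L [199 200 199 200 200 200 199 200 200 200 200 200 197 189 168 136 106  98
 100  94  87  85  85  85] R [ 83  83  83  83  83  83  84  84  84  84  85  85  85  89 100 111 126 156
 185 199 202 202 202 203 203 203]
w4 198 vals L [204 203 203 200 191 170 138 109  97  96  94  93  91  91  91  90  90  90
  90  90  90  89  90  89] R [ 89  89  89  89  93 104 116 117 132 162 183 194 199 201 201 201 201 201
 200 201 201 201 200 200 200 200]
w4 227 vals L [202 202 202 202 199 189 166 129 101  91  89  88  87  87  87  87  87  86
  86  86  86  86  85  85] R [ 85  85  85  89 101 114 116 133 166 187 196 199 200 200 200 200 200 201
 200 200 200 200 200 200 200 200]
w4 255 vals L [201 201 200 201 201 198 189 165 124  98  94  95  92  89  88  88  88  88
  88  88  88  87  87  87] R [ 87  87  90 103 116 119 138 172 194 202 203 203 204 204 204 204 204 204
 204 204 204 204 204 204 204 204]
```

View pics/cmp.png

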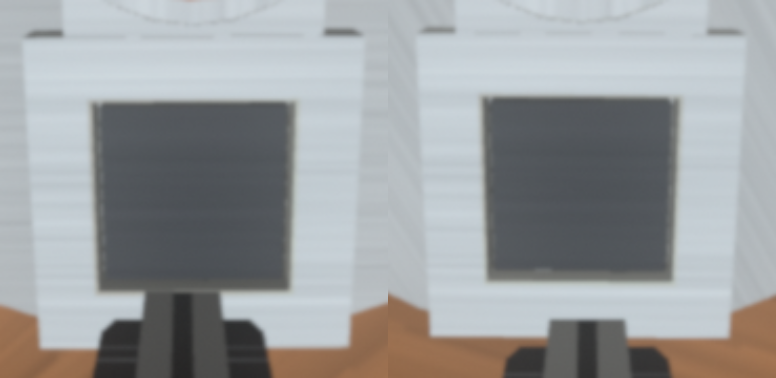

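The gap between button and well is no larger than in the starting locked picture, so the plunger is fully up. The arm sits on the hole1 line, the bowl is in its nest, and the gripper is about 100 mm clear.

```bash
python3 -c "
from cell import bot
print(bot.finish_job())"
```

```text
the job is handed in; nothing more can be done
None
```

I turned the turntable one hole anticlockwise and handed the job in; the pictures show the plunger up, the pin in line with hole1, the bowl in its nest and the arm clear, but the hand-in returned no verdict.

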